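Cross-stack flooring boards to acclimatise in the attic

TASK

Carry on the crosswise stack on the plywood sheet so that the new floor boards can air before they are laid: lay two of the loose oak boards flat across the bottom pair, one near each end and with the same spacing as that pair, then the other two across those, straight above the bottom pair, oak faces up, so that the three layers make a square, open stack with no layer shifted. Set the boards down without dropping them, and leave the old red board and everything else on the table where it is.

Things in the scene. Friction and masses are not known exactly. Their poses are not given: they have to be found in the camera images.
- sheet: pale plywood sheet 230 x 230 x 12 mm, fixed to the table, on which the stack stands. Origin: centre of its underside, on the table (its top is 12 mm higher); x and y along its sides. The bottom pair of boards runs along its x
- bottom_a: short flooring board, 200 long x 40 wide x 18 mm thick, square edges, about 0.12 kg: oak-brown face on top, pale plywood underneath. Origin: centre of its underside; x along its length, y across its width, z up. One of the bottom pair already laid on the sheet, loose: it runs along the sheet's x, about 75 mm from the sheet's centre towards the sheet's +y, centred along its length
- bottom_b: short flooring board, 200 long x 40 wide x 18 mm thick, square edges, about 0.12 kg: oak-brown face on top, pale plywood underneath. Origin: centre of its underside; x along its length, y across its width, z up. The other of the bottom pair, about 75 mm from the sheet's centre towards the sheet's -y. The pair is about 150 mm apart, centre to centre
- board_a: short flooring board, 200 long x 40 wide x 18 mm thick, square edges, about 0.12 kg: oak-brown face on top, pale plywood underneath. Origin: centre of its underside; x along its length, y across its width, z up. One of four identical loose boards lying flat on the table, to be stacked; any of them may go in any place
- board_b: short flooring board, 200 long x 40 wide x 18 mm thick, square edges, about 0.12 kg: oak-brown face on top, pale plywood underneath. Origin: centre of its underside; x along its length, y across its width, z up. One of four identical loose boards lying flat on the table, to be stacked; any of them may go in any place
- board_c: short flooring board, 200 long x 40 wide x 18 mm thick, square edges, about 0.12 kg: oak-brown face on top, pale plywood underneath. Origin: centre of its underside; x along its length, y across its width, z up. One of four identical loose boards lying flat on the table, to be stacked; any of them may go in any place
- board_d: short flooring board, 200 long x 40 wide x 18 mm thick, square edges, about 0.12 kg: oak-brown face on top, pale plywood underneath. Origin: centre of its underside; x along its length, y across its width, z up. One of four identical loose boards lying flat on the table, to be stacked; any of them may go in any place
- old_board: old dull-red painted board 200 x 50 x 20 mm with nail heads and worn spots, lying among the flooring boards; not to be used. Origin: centre of its underside, x along its length
- tapping_block: white plastic tapping block, 100 x 57 x 30 mm, near the boards. Origin: centre of its underside
- tape: yellow and black tape measure, 75 x 40 x 68 mm. Origin: centre of its underside
- mallet: rubber mallet lying flat, 315 mm long, black head 90 mm across and 55 mm high at its x = +140 mm, wooden handle along -x. Origin: on the table under the middle of the length
- square: try square lying flat: dark wooden stock 130 x 20 x 18 mm along its y, steel blade 40 mm wide reaching 190 mm along its +x. Origin: under the stock's middle
- hygrometer: white standing thermo-hygrometer, 75 mm wide, 75 mm high, 24 mm thick. Origin: centre of its underside
- screws: amber glass jar with steel cap, 68 mm wide, 85 mm high. Origin: centre of its underside
- mug: blue mug, 80 mm wide, 90 mm high, with a handle. Origin: centre of its underside

How it is judged:
On the way:
1. the second layer lies: two of the boards across the bottom pair, one near each end (((z of board_a in the frame of sheet between 0.024 and 0.036 m and y of board_a in the frame of sheet between -0.02 and 0.02 m and angle between the x axis of board_a and the y axis of sheet, either way round below 0.15 rad and x of board_a in the frame of sheet between 0.056 and 0.094 m) or (z of board_b in the frame of sheet between 0.024 and 0.036 m and y of board_b in the frame of sheet between -0.02 and 0.02 m and angle between the x axis of board_b and the y axis of sheet, either way round below 0.15 rad and x of board_b in the frame of sheet between 0.056 and 0.094 m) or (z of board_c in the frame of sheet between 0.024 and 0.036 m and y of board_c in the frame of sheet between -0.02 and 0.02 m and angle between the x axis of board_c and the y axis of sheet, either way round below 0.15 rad and x of board_c in the frame of sheet between 0.056 and 0.094 m) or (z of board_d in the frame of sheet between 0.024 and 0.036 m and y of board_d in the frame of sheet between -0.02 and 0.02 m and angle between the x axis of board_d and the y axis of sheet, either way round below 0.15 rad and x of board_d in the frame of sheet between 0.056 and 0.094 m)) and ((z of board_a in the frame of sheet between 0.024 and 0.036 m and y of board_a in the frame of sheet between -0.02 and 0.02 m and angle between the x axis of board_a and the y axis of sheet, either way round below 0.15 rad and x of board_a in the frame of sheet between -0.094 and -0.056 m) or (z of board_b in the frame of sheet between 0.024 and 0.036 m and y of board_b in the frame of sheet between -0.02 and 0.02 m and angle between the x axis of board_b and the y axis of sheet, either way round below 0.15 rad and x of board_b in the frame of sheet between -0.094 and -0.056 m) or (z of board_c in the frame of sheet between 0.024 and 0.036 m and y of board_c in the frame of sheet between -0.02 and 0.02 m and angle between the x axis of board_c and the y axis of sheet, either way round below 0.15 rad and x of board_c in the frame of sheet between -0.094 and -0.056 m) or (z of board_d in the frame of sheet between 0.024 and 0.036 m and y of board_d in the frame of sheet between -0.02 and 0.02 m and angle between the x axis of board_d and the y axis of sheet, either way round below 0.15 rad and x of board_d in the frame of sheet between -0.094 and -0.056 m))), for 0.2 s.
At the end, for the whole second after the job is handed in: Layers along sheet x, y, x, two boards each: centres 56 to 94 mm either side of the sheet's centre (75 true), within 20 mm of centred lengthwise, within 0.15 rad of square, flat (0.1 rad), oak up, undersides 12, 30, 48 mm above the table (6 mm either way), bottom pair included, all at rest (z of bottom_a in the frame of sheet between 0.006 and 0.018 m and x of bottom_a in the frame of sheet between -0.02 and 0.02 m and angle between the x axis of each of bottom_a, bottom_b and the x axis of sheet, either way round below 0.15 rad and y of bottom_a in the frame of sheet between 0.056 and 0.094 m and z of bottom_b in the frame of sheet between 0.006 and 0.018 m and x of bottom_b in the frame of sheet between -0.02 and 0.02 m and y of bottom_b in the frame of sheet between -0.094 and -0.056 m and ((z of board_a in the frame of sheet between 0.024 and 0.036 m and y of board_a in the frame of sheet between -0.02 and 0.02 m and angle between the x axis of board_a and the y axis of sheet, either way round below 0.15 rad and (x of board_a in the frame of sheet between 0.056 and 0.094 m or x of board_a in the frame of sheet between -0.094 and -0.056 m)) or (z of board_a in the frame of sheet between 0.042 and 0.054 m and x of board_a in the frame of sheet between -0.02 and 0.02 m and angle between the x axis of board_a and the x axis of sheet, either way round below 0.15 rad and (y of board_a in the frame of sheet between 0.056 and 0.094 m or y of board_a in the frame of sheet between -0.094 and -0.056 m))) and ((z of board_b in the frame of sheet between 0.024 and 0.036 m and y of board_b in the frame of sheet between -0.02 and 0.02 m and angle between the x axis of board_b and the y axis of sheet, either way round below 0.15 rad and (x of board_b in the frame of sheet between 0.056 and 0.094 m or x of board_b in the frame of sheet between -0.094 and -0.056 m)) or (z of board_b in the frame of sheet between 0.042 and 0.054 m and x of board_b in the frame of sheet between -0.02 and 0.02 m and angle between the x axis of board_b and the x axis of sheet, either way round below 0.15 rad and (y of board_b in the frame of sheet between 0.056 and 0.094 m or y of board_b in the frame of sheet between -0.094 and -0.056 m))) and ((z of board_c in the frame of sheet between 0.024 and 0.036 m and y of board_c in the frame of sheet between -0.02 and 0.02 m and angle between the x axis of board_c and the y axis of sheet, either way round below 0.15 rad and (x of board_c in the frame of sheet between 0.056 and 0.094 m or x of board_c in the frame of sheet between -0.094 and -0.056 m)) or (z of board_c in the frame of sheet between 0.042 and 0.054 m and x of board_c in the frame of sheet between -0.02 and 0.02 m and angle between the x axis of board_c and the x axis of sheet, either way round below 0.15 rad and (y of board_c in the frame of sheet between 0.056 and 0.094 m or y of board_c in the frame of sheet between -0.094 and -0.056 m))) and ((z of board_d in the frame of sheet between 0.024 and 0.036 m and y of board_d in the frame of sheet between -0.02 and 0.02 m and angle between the x axis of board_d and the y axis of sheet, either way round below 0.15 rad and (x of board_d in the frame of sheet between 0.056 and 0.094 m or x of board_d in the frame of sheet between -0.094 and -0.056 m)) or (z of board_d in the frame of sheet between 0.042 and 0.054 m and x of board_d in the frame of sheet between -0.02 and 0.02 m and angle between the x axis of board_d and the x axis of sheet, either way round below 0.15 rad and (y of board_d in the frame of sheet between 0.056 and 0.094 m or y of board_d in the frame of sheet between -0.094 and -0.056 m))) and angle between each of board_a, board_b, board_c, board_d, bottom_a, bottom_b's own z axis and vertical below 0.1 rad and linear speed of each of board_a, board_b, board_c, board_d, bottom_a, bottom_b below 0.02 m/s); the robot touches nothing.
It fails at once if the old red board or another bystander is moved by more than 30 mm (distance of any of old_board, tapping_block, tape, mallet, square, hygrometer, screws, mug from where it was at the start of the episode above 0.03 m).
It fails at once if a flooring board is dropped or thrown: it moves faster than 0.7 m/s while the fingers do not hold it (a fall of about 25 mm) ((linear speed of board_a above 0.7 m/s and contact force between the fingers and board_a below 0.05 N) or (linear speed of board_b above 0.7 m/s and contact force between the fingers and board_b below 0.05 N) or (linear speed of board_c above 0.7 m/s and contact force between the fingers and board_c below 0.05 N) or (linear speed of board_d above 0.7 m/s and contact force between the fingers and board_d below 0.05 N) or (linear speed of bottom_a above 0.7 m/s and contact force between the fingers and bottom_a below 0.05 N) or (linear speed of bottom_b above 0.7 m/s and contact force between the fingers and bottom_b below 0.05 N)).
It also fails if it takes over 72 s, if anything falls off the work surface, if the arm or the gripper's body presses on something with over 40 N, if the wrist force passes 120 N, or if a joint passes its speed limit or range.

ROBOT

A 6-joint arm with a two-finger parallel gripper is mounted at the origin on the work surface. World frame = base frame: x ahead of the robot, y to its left, z up, the work surface at z = 0. Lengths are in m, angles in rad, forces in N, time in s.
With the tool pointing down it reaches from about 0.4 to 0.825 m from the base axis. Payload 7 kg.
Tool frame: the origin (TCP) lies at the very end of the fingers, on their centre line; the grasp point (between the pads) lies 19 mm behind it; z points along the fingers, y is the line along which they close (so a half turn about z gives the same grasp; the last joint's range is limited). The gripper opens to 88 mm and grips with 3 to 60 N. Pads are 19 mm wide; open, the fingers measure 130 mm over their backs; the gripper's body (78 mm by 193 mm) begins 47 mm behind the grasp point.
Start: joints at [-1, 0.359, 0.012, 0, -1.224, -0.288], TCP at [0.188, -0.648, 0.227] pointing down, gripper open.
Joint ranges: [-3.07, 3.07], [-1.43, 2.12], [-1.02, 1.25], [-3.03, 1.67], [-3.05, -0], [-3.03, 3.03]. Speed limits (rad/s): [2.39, 2.39, 3.01, 3.14, 3.14, 3.14].

INTERFACE

Orientations are given as a unit quaternion [w, x, y, z].
In Python, from bench import bot gives the robot as it stands.
- The arm moves only by the shell command python3 -m inch 'ROWS' [OPENING]. ROWS is JSON, a list of rows, each a list of 4 numbers: the shift along the tool's x, y, z in mm, then the turn about the tool's z in rad. In form: [[x, y, z, roll], ...]. A call has 1 to 10 rows; each row is the pose to reach, as a shift and turn from the pose commanded when the call began, along the tool's axes at that moment; what a row does not reach only later rows make up. A row lasts 1/10 s, in which the tool goes at most 50 mm and 8.59 degrees, less where a joint would pass 70% of its speed; a pose out of reach is approached as far as the arm can. A call with a gripper value outside its range is refused whole. OPENING is the opening, from -1 (shut) to 1 (fully open), set as the call begins (- or left out, the last holds). The fingers move at their own pace and stop on an object; the grip force is fixed at half the most. Time passes only in rows, so rows that repeat a pose let the fingers close. It gives the time, the measured TCP pose, the force, the opening and the grip force at its end, in the units of the state.
- bot.observe(): the state, without advancing time (a new reading comes with each control period).
- bot.snapshot(name): name is "scene" or "top"; returns a dict with "frame" (384x512x3 uint8, red, green, blue), "intrinsics" (3x3 intrinsics, pixels), "dist" ([k1, k2, p1, p2, k3] as OpenCV has them; the pictures are not rectified), "T" (4x4, takes a point from camera to world coordinates). Camera axes: x right, y down, z forward; pixel columns grow to the right and rows downward; lengths in m; the calibration is good to about 2 mm. A picture is of the moment at which its call begins. There is no depth.
- bot.job_done(): hands the job in; it is judged then, once.
The state is a dict: "clock": time; "qpos": joint angles; "qvel": joint speeds; "joint_torque": joint torques, N m; "ee_pos": TCP position; "tool_rot": TCP orientation; "contact_force": force on the tool from outside, world axes, zero at the start; "ft_torque": the same for the moment, N m; "width": finger opening in m; "gripper_force": force on a finger pad.
Only numpy, scipy, OpenCV 4.12 (cv2) and the standard library are available. Lean on these libraries where they do the work, as an engineer would, in place of code of your own. Each camera call takes 0.05 s, during which the arm holds its last target. There are 200 camera calls.

## Working session

There is one attempt and no reset: what is moved stays moved. The work goes in short steps, Python scripts to look and compute and a shell command to move; the robot and the scene stay as the last step left them, time stands still between calls to the robot, and variables do not carry over. Pictures are saved under pics/ and viewed, at most 10 in all, crops included, and the job is handed in when it is done.

```bash
ls; mkdir -p pics
python3 - <<'E'
from bench import bot
import cv2,pickle
for n in("top","scene"):
    s=bot.snapshot(n); pickle.dump(s,open(f'{n}0.pkl','wb'))
    cv2.imwrite(f'pics/{n}0.png',cv2.resize(s['frame'][:,:,::-1],(800,600),interpolation=cv2.INTER_CUBIC))
    print(s['intrinsics'],s['dist'],s['T'])
print(bot.observe())
E
```

```text
pics
[[421.55946533   0.         258.85295071]
 [  0.         421.55946533 187.3986034 ]
 [  0.           0.           1.        ]] [0.02728289 0.         0.         0.         0.        ] [[-0.01705706 -0.99538796  0.09440264  0.40228789]
 [-0.99984337  0.01742658  0.00309121 -0.01769128]
 [-0.00472207 -0.09433512 -0.9955293   1.6864059 ]
 [ 0.          0.          0.          1.        ]]
[[374.01085386   0.         252.57093343]
 [  0.         374.01085386 193.97984724]
 [  0.           0.           1.        ]] [-0.0707049  0.         0.         0.         0.       ] [[ 0.5608009   0.66372051 -0.49495194  1.22496737]
 [ 0.82780882 -0.46055119  0.32035163 -0.46273464]
 [-0.01532676 -0.58937907 -0.80771121  1.17142151]
 [ 0.          0.          0.          1.        ]]
{'clock': 0.1, 'qpos': array([-9.99913669e-01,  3.59314825e-01,  1.11693823e-02, -2.69515937e-04,
       -1.22410889e+00, -2.88087993e-01]), 'qvel': array([-2.37638277e-03, -1.30351943e-03,  1.19633697e-03,  8.86991697e-04,
        5.71927444e-06, -6.15445808e-04]), 'joint_torque': array([-1.09049433e-03, -5.84160948e+01,  2.93750453e+01,  7.01544866e+00,
        1.02289821e-02, -1.69371827e-05]), 'ee_pos': array([ 0.18818878, -0.6477924 ,  0.22573192]), 'tool_rot': array([-1.88359362e-04, -1.40881177e-01,  9.90026235e-01,  7.15555770e-04]), 'contact_force': array([-0.61416958,  0.03462222, -0.47363435]), 'ft_torque': array([-0.0115342 , -0.02280513, -0.05763963]), 'gripper_force': 0.0, 'width': 0.08754080816791841}
```

View pics/top0.png

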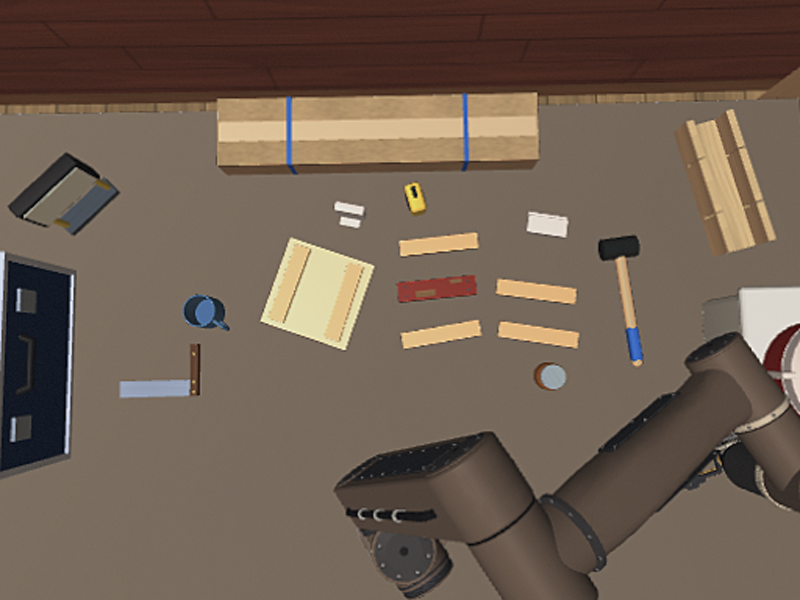

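View pics/scene0.png

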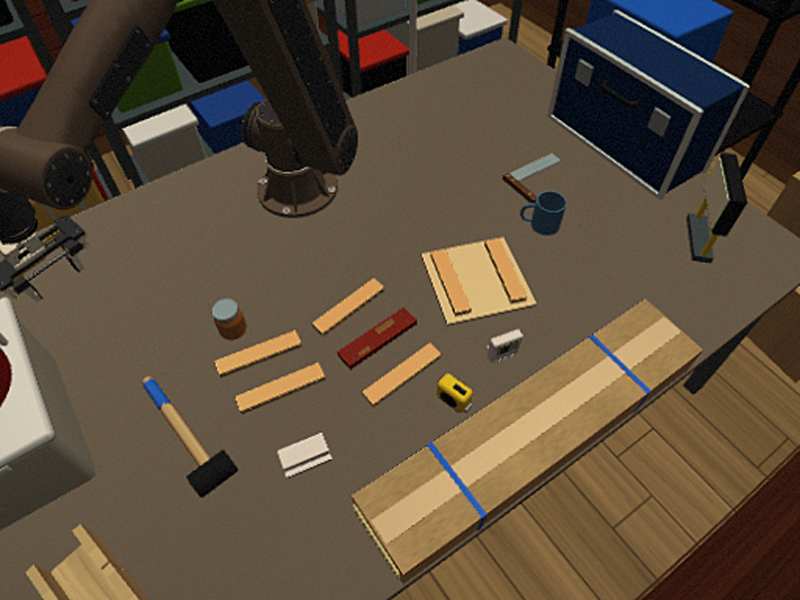

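The top view (800×600 scale) shows the sheet centred at about (318,293) with the bottom pair at (290,283) and (345,302). The loose boards are at (439,244), (441,334), (536,291) and (538,334), and the red board is at (437,289).

```bash
cat > m.py <<'E'
import cv2,numpy as np,pickle
def world(s,px,z):
    u=cv2.undistortPoints(np.float32(px).reshape(-1,1,2),s['intrinsics'],np.float64(s['dist'])).reshape(-1,2)
    d=np.c_[u,np.ones(len(u))]@s['T'][:3,:3].T; o=s['T'][:3,3]
    return (o+d*((z-o[2])/d[:,2])[:,None])[:,:2]
def blobs(s,lo,hi,amin=150):
    f=cv2.resize(s['frame'],None,fx=4,fy=4,interpolation=cv2.INTER_LINEAR)
    m=cv2.inRange(cv2.cvtColor(f,cv2.COLOR_RGB2HSV),lo,hi)
    m=cv2.morphologyEx(m,cv2.MORPH_OPEN,np.ones((7,7),np.uint8))
    cs=cv2.findContours(m,cv2.RETR_EXTERNAL,cv2.CHAIN_APPROX_NONE)[0]
    return [(c.reshape(-1,2)-1.5)/4 for c in cs if cv2.contourArea(c)>amin*16]
def rect(s,c,z):
    w=world(s,c,z); (cx,cy),(a,b),t=cv2.minAreaRect(np.float32(w*1000))
    if a<b: a,b,t=b,a,t+90
    return np.round([cx,cy,a,b,(t+90)%180-90],1)
def boards(s,z=.018,lo=(8,80,150),hi=(17,255,255)):
    return [rect(s,c,z) for c in blobs(s,lo,hi)]
E
python3 - <<'E'
from m import *
for n in("top","scene"):
    s=pickle.load(open(n+'0.pkl','rb'))
    h=cv2.cvtColor(s['frame'],cv2.COLOR_RGB2HSV)
    if n=="top":
        for p in((439,244),(441,334),(536,291),(290,283),(345,302),(318,293),(437,289)): print(h[int(p[1]*.64),int(p[0]*.64)])
    for z in(.018,.030):
        print(n,z)
        for r in boards(s,z): 
            if r[0]<1000: print(r)
    print("sheet")
    for c in blobs(s,(20,60,120),(32,255,255),800): print(rect(s,c,.012))
E
```

```text
[ 18 109 225]
[ 18 105 225]
[ 17 112 224]
[ 20  97 225]
[ 20  97 225]
[ 26  61 226]
[  2 158 139]
top 0.018
[ 449.2 -356.6  182.9   42.7   80.6]
[ 560.6 -345.8  202.9   43.    81.6]
[ 692.1 -154.8   92.9   40.7  -84.4]
[935.9 380.5 176.2  68.4  89.1]
[990.2  52.6 440.6 176.4 -89.9]
[ 990.6 -276.4  178.2  176.3  -89.8]
top 0.03
[ 448.9 -354.1  181.6   42.4   80.6]
[ 559.5 -343.4  201.5   42.7   81.6]
[ 690.  -153.8   92.2   40.4  -84.4]
[932.  377.7 174.9  67.9  89.1]
[985.9  52.1 437.5 175.1 -89.9]
[ 986.4 -274.5  176.9  175.   -89.8]
sheet
[571.  208.9 232.4 219.4  70.2]
scene 0.018
[ 560.  -343.8  199.5   41.2   81.4]
[685.8 -99.2 200.7  41.5 -84.7]
[ 450.2 -344.9  198.5   41.4   80.6]
[455.  -99.  199.4  41.5 -80.8]
[533.  151.3 203.5  41.4 -18.7]
[583.3 290.2 203.3  41.2 -20.4]
scene 0.03
[ 566.9 -345.   197.4   40.8   81.4]
[ 691.4 -103.   198.6   41.1  -84.7]
[ 458.3 -346.1  196.5   41.    80.6]
[ 463.  -102.8  197.3   41.1  -80.8]
[540.2 145.  201.3  41.  -18.7]
[590.  282.4 201.2  40.8 -20.4]
sheet
```

```bash
sed -i 's/lo=(8,80,150),hi=(17,/lo=(8,82,150),hi=(23,/' m.py
python3 - <<'E'
from m import *
s=pickle.load(open('top0.pkl','rb'))
print("boards z18/z30")
for a,b in zip(boards(s,.018),boards(s,.03)):
    if a[0]<800: print(a,b[:2])
print("sheet",[rect(s,c,.012) for c in blobs(s,(15,45,150),(34,255,255),1500)])
print("red",[rect(s,c,.02) for c in blobs(s,(0,100,60),(8,255,255),300)])
E
```

```text
boards z18/z30
[ 450.8 -347.   204.6   42.9   80.7] [ 450.5 -344.6]
[ 455.6 -101.6  201.8   42.5  -80.7] [ 455.2 -101. ]
[ 560.6 -345.6  204.    43.    81.6] [ 559.5 -343.2]
[541.5 143.1 202.6  43.4 -18.7] [540.5 142. ]
[ 554.2 -571.5  180.3   27.1    6.3] [ 553.1 -567.5]
[592.  281.5 203.7  45.2 -20.4] [590.6 279.4]
[ 686.  -100.9  203.2   42.8  -84.6] [ 683.9 -100.3]
sheet [array([565.3, 211. , 232.9, 231.9,  70.3]), array([ 832.7, -829.1,  357.5,   76.3,   14.3]), array([992. , 382.4, 180.6, 177.7,  89.9]), array([992.5,  52.2, 444.7, 177.7,  90. ]), array([ 993. , -276.8,  180.3,  177.5,  -89.8])]
red [array([571.6, -93.6, 200.8,  52.5, -85.1]), array([1159.6,   -8.4, 2079.4,  123.2,  -89.9]), array([1281.3,   -8.9, 2088.8,  128. ,   89.7])]
```

```bash
cat > plan.py <<'E'
# plan.py x,y,z,yaw_y ... (mm, deg): chain of shifts in the tool axes, each from the previous waypoint
import sys,numpy as np
from scipy.spatial.transform import Rotation as Ro
from bench import bot
o=bot.observe(); q=o['tool_rot']; R=Ro.from_quat([q[1],q[2],q[3],q[0]]).as_matrix()
p=o['ee_pos']*1000; yaw=np.degrees(np.arctan2(R[1,1],R[0,1]))
print('t',round(o['clock'],2),'p',p.round(1),'yaw',yaw.round(1),'tilt',R[2].round(3),'w',round(o['width'],4),'q',o['qpos'].round(2))
for a in sys.argv[1:]:
    t=np.array([float(v) for v in a.split(',')])
    y=np.radians(yaw); ty=np.array([np.cos(y),np.sin(y),0]); tz=np.array([0,0,-1.]); tx=np.cross(ty,tz)
    d=t[:3]-p; roll=-np.radians((t[3]-yaw+180)%360-180)
    print(a,'->',np.round([d@tx,d@ty,d@tz],1),round(roll,3)); p=t[:3]; yaw=t[3]
E
python3 - <<'E'
from m import *
s=pickle.load(open('top0.pkl','rb'))
k=800/512
for n,p,z in(("jar",(552,376),.085),("jar L",(537,376),.085),("jarR",(567,376),.085),("jar top",(552,363),.085),("jarbot",(552,389),.085),("tape lo",(417,214),.068),("tape lo ground",(418,214),.0),("hyg",(350,222),.0)):
    print(n,(world(s,[((p[0]+.5)/k-.5,(p[1]+.5)/k-.5)],z)*1000).round())
E
python3 plan.py 560,-345,80,171.5 560,-345,4,171.5 560,-345,140,171.5 635.9,186.2,140,160.3 635.9,186.2,36,160.3
```

```text
jar [[ 348. -364.]]
jar L [[ 348. -328.]]
jarR [[ 347. -400.]]
jar top [[ 379. -365.]]
jarbot [[ 317. -362.]]
tape lo [[753. -47.]]
tape lo ground [[768. -50.]]
hyg [[750. 127.]]
t 0.1 p [ 188.2 -647.8  225.7] yaw 106.2 tilt [ 0.     0.001 -1.   ] w 0.0875 q [-1.    0.36  0.01 -0.   -1.22 -0.29]
560,-345,80,171.5 -> [-441.5  187.1  145.7] -1.14
560,-345,4,171.5 -> [ 0.  0. 76.] -0.0
560,-345,140,171.5 -> [   0.    0. -136.] -0.0
635.9,186.2,140,160.3 -> [-536.6    3.5    0. ] 0.195
635.9,186.2,36,160.3 -> [  0.   0. 104.] -0.0
```

```bash
python3 -m inch '[[-441.5,187,146,-1.14],[-441.5,187,146,-1.14],[-441.5,187,146,-1.14],[-441.5,187,146,-1.14],[-441.5,187,146,-1.14],[-441.5,187,146,-1.14],[-441.5,187,146,-1.14],[-441.5,187,146,-1.14],[-441.5,187,146,-1.14],[-441.5,187,146,-1.14]]' 1; python3 plan.py 560,-345,80,171.5 560,-345,4,171.5
```

```text
clock: 1.1
ee_pos: [0.5604, -0.3446, 0.0801]
tool_rot: [-0.0, -0.653, 0.757, 0.0]
contact_force: [-0.6, -0.2, -0.1]
width: 0.0875
gripper_force: 0.0
t 1.1 p [ 560.4 -344.6   80.1] yaw 171.5 tilt [-0.  0. -1.] w 0.0875 q [-0.26  0.45 -0.2  -0.   -0.92  0.11]
560,-345,80,171.5 -> [0.5 0.3 0.1] 0.001
560,-345,4,171.5 -> [ 0.  0. 76.] -0.0
```

Very accurate tracking. Next: descend, grip and lift.

```bash
python3 -m inch '[[0,0,40,0],[0,0,65,0],[0,0,76,0],[0,0,76,0]]' 1; python3 -m inch '[[0,0,0,0],[0,0,0,0],[0,0,0,0],[0,0,0,0],[0,0,0,0],[0,0,0,0]]' -1;  python3 -m inch '[[0,0,-10,0],[0,0,-40,0],[0,0,-80,0],[0,0,-120,0],[0,0,-136,0],[0,0,-136,0]]'; python3 plan.py 635.9,186.2,140,160.3 635.9,186.2,36,160.3
```

```text
clock: 1.5
ee_pos: [0.5581, -0.3459, 0.0032]
tool_rot: [-0.001, -0.653, 0.757, 0.001]
contact_force: [0.3, 0.2, 0.3]
width: 0.0878
gripper_force: 0.0
clock: 2.1
ee_pos: [0.5593, -0.3462, 0.0052]
tool_rot: [0.0, -0.653, 0.757, -0.0]
contact_force: [-0.3, -0.5, -0.5]
width: 0.0451
gripper_force: 0.0
clock: 2.7
ee_pos: [0.5608, -0.3468, 0.145]
tool_rot: [0.001, -0.653, 0.757, -0.003]
contact_force: [1.1, 0.2, -1.4]
width: 0.0395
gripper_force: 30.0
t 2.7 p [ 560.8 -346.8  145. ] yaw 171.5 tilt [ 0.001 -0.006 -1.   ] w 0.0395 q [-0.26  0.39 -0.14  0.   -1.04  0.11]
635.9,186.2,140,160.3 -> [-538.2    4.1    5. ] 0.196
635.9,186.2,36,160.3 -> [  0.   0. 104.] -0.0
```

Run:
```python
from bench import bot
import cv2
f=bot.snapshot("scene")['frame'][:,:,::-1]
cv2.imwrite('pics/g1.png',cv2.resize(f[150:300,80:380],(800,400),interpolation=cv2.INTER_CUBIC))
```

```text
(no output)
```

View pics/g1.png

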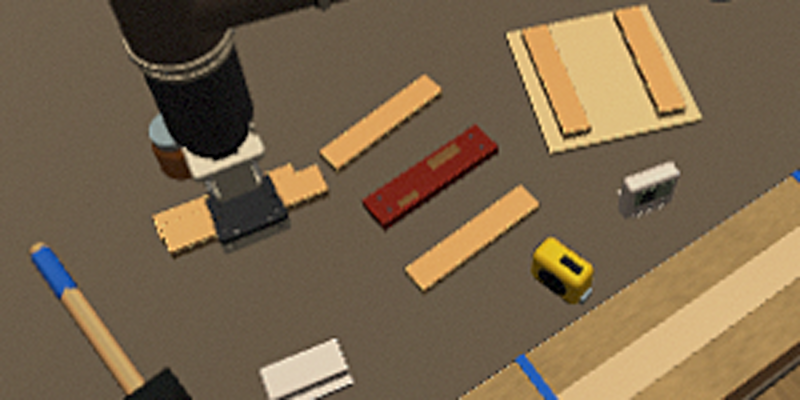

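The scene view shows the board held level in the gripper at about (240,210), with the others undisturbed. I'll carry it to the far layer-2 spot.

```bash
python3 -m inch '[[-538,4,5,0.196],[-538,4,5,0.196],[-538,4,5,0.196],[-538,4,5,0.196],[-538,4,5,0.196],[-538,4,5,0.196],[-538,4,5,0.196],[-538,4,5,0.196],[-538,4,5,0.196],[-538,4,5,0.196]]'; python3 -m inch '[[-38,0,0,0],[-38,0,0,0],[-38,0,0,0],[-38,0,0,0]]'; python3 plan.py 635.9,186.2,48,160.3
```

```text
clock: 3.75
ee_pos: [0.6278, 0.1484, 0.1345]
tool_rot: [-0.001, -0.576, 0.818, 0.0]
contact_force: [0.9, -0.4, -1.2]
width: 0.0395
gripper_force: 30.0
clock: 4.15
ee_pos: [0.6408, 0.1815, 0.1349]
tool_rot: [-0.001, -0.575, 0.818, 0.0]
contact_force: [0.2, -0.8, -1.5]
width: 0.0396
gripper_force: 30.0
t 4.15 p [640.8 181.5 134.9] yaw 160.3 tilt [ 0.002  0.002 -1.   ] w 0.0396 q [ 0.57  0.41 -0.13 -0.   -1.04 -0.91]
635.9,186.2,48,160.3 -> [-2.8  6.2 86.9] -0.001
```

```bash
python3 -m inch '[[-3,6,45,0],[-3,6,80,0],[-3,6,90,0],[-3,6,90,0],[-3,6,90,0]]'; python3 -m inch '[[0,0,2,0],[0,0,2,0]]';python3 -m inch '[[0,0,2,0],[0,0,2,0]]'; python3 plan.py 635.9,186.2,36,160.3
python3 - <<'E'
from bench import bot
import cv2
f=bot.snapshot("scene")['frame'][:,:,::-1]
cv2.imwrite('pics/p1.png',cv2.resize(f[120:240,240:400],(800,600),interpolation=cv2.INTER_CUBIC))
E
```

```text
clock: 4.65
ee_pos: [0.6383, 0.187, 0.0479]
tool_rot: [0.001, -0.576, 0.818, -0.0]
contact_force: [0.3, 0.2, -0.4]
width: 0.0395
gripper_force: 30.0
clock: 4.85
ee_pos: [0.6379, 0.1876, 0.0458]
tool_rot: [0.001, -0.576, 0.818, -0.0]
contact_force: [-0.2, -0.2, -0.8]
width: 0.0393
gripper_force: 30.0
clock: 5.05
ee_pos: [0.6372, 0.1874, 0.0426]
tool_rot: [0.0, -0.576, 0.818, 0.0]
contact_force: [-0.7, -0.6, -1.4]
width: 0.0393
gripper_force: 30.0
t 5.05 p [637.2 187.4  42.6] yaw 160.3 tilt [-0. -0. -1.] w 0.0393 q [ 0.58  0.5  -0.22 -0.   -0.85 -0.92]
635.9,186.2,36,160.3 -> [1.6 0.8 6.6] -0.0
```

View pics/p1.png

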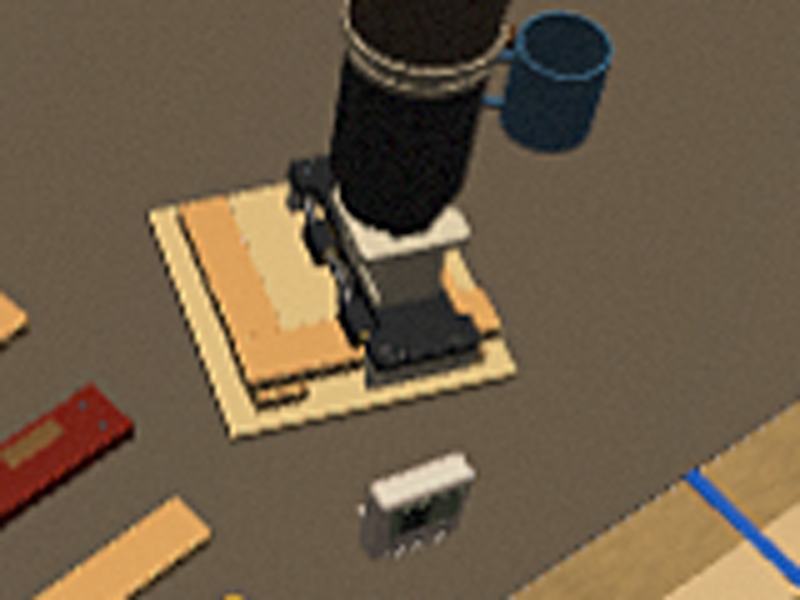

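The crop shows the board over the far end of the pair with its near end at about (255,380), square to the sheet and just above the bottom board. I'll lower it until the force shows contact.

```bash
for i in 1; do python3 -m inch '[[0.5,0,2,0],[0.5,0,2,0]]'; python3 -m inch '[[0.5,0,2,0],[0.5,0,2,0]]';  done | grep -E "ee_pos|contact"
```

```text
ee_pos: [0.6367, 0.1867, 0.04]
contact_force: [0.3, -0.3, -0.6]
ee_pos: [0.6369, 0.1867, 0.0396]
contact_force: [-3.7, 0.2, 7.7]
```

Contact is at TCP z≈0.0397. I'll release, rise and plan board B.

```bash
python3 -m inch '[[0,0,-0.5,0],[0,0,-0.5,0],[0,0,-0.5,0]]' 1 | grep -E "width|contact"; python3 -m inch '[[0,0,-20,0],[0,0,-60,0],[0,0,-90,0],[0,0,-90,0]]' | grep -E "width|contact|ee"; python3 plan.py 455,-100.3,90,189.25 455,-100.3,3,189.25 455,-100.3,140,189.25 494.7,236.8,140,160.3 494.7,236.8,42,160.3
```

```text
contact_force: [0.1, 0.4, -0.9]
width: 0.0585
ee_pos: [0.6396, 0.1874, 0.1339]
contact_force: [0.1, 0.5, -0.3]
width: 0.0861
t 6.2 p [639.6 187.4 133.9] yaw 160.3 tilt [-0.005 -0.006 -1.   ] w 0.0861 q [ 0.58  0.41 -0.14  0.   -1.02 -0.92]
455,-100.3,90,189.25 -> [333.1  77.   43.9] -0.505
455,-100.3,3,189.25 -> [ 0.  0. 87.] -0.0
455,-100.3,140,189.25 -> [   0.    0. -137.] -0.0
494.7,236.8,140,160.3 -> [-326.3  -93.4    0. ] 0.505
494.7,236.8,42,160.3 -> [ 0.  0. 98.] -0.0
```

```bash
python3 -m inch '[[333,77,44,-0.505],[333,77,44,-0.505],[333,77,44,-0.505],[333,77,44,-0.505],[333,77,44,-0.505],[333,77,44,-0.505],[333,77,44,-0.505],[333,77,44,-0.505],[333,77,44,-0.505],[333,77,44,-0.505]]' 1 | grep ee; python3 plan.py 455.2,-100.3,3,189.25
```

```text
ee_pos: [0.4529, -0.1009, 0.085]
t 7.2 p [ 452.9 -100.9   85. ] yaw -170.8 tilt [ 0.    -0.001 -1.   ] w 0.0878 q [ 0.21  0.16 -0.63  0.   -0.78 -0.05]
455.2,-100.3,3,189.25 -> [-0.2 -2.4 82. ] -0.0
```

```bash
python3 -m inch '[[0,-2.5,45,0],[0,-2.5,72,0],[0,-2.5,82,0],[0,-2.5,82,0],[0,-2.5,82,0]]' 1|grep ee; python3 -m inch '[[0,0,0,0],[0,0,0,0],[0,0,0,0],[0,0,0,0],[0,0,0,0],[0,0,0,0],[0,0,0,0],[0,0,0,0],[0,0,0,0]]' -1;  python3 -m inch '[[0,0,-10,0],[0,0,-40,0],[0,0,-80,0],[0,0,-120,0],[0,0,-136,0],[0,0,-136,0],[0,0,-136,0],[0,0,-136,0]]'; python3 plan.py 494.7,236.8,140,160.3 494.7,236.8,42,160.3
```

```text
ee_pos: [0.4554, -0.1001, 0.0031]
clock: 8.6
ee_pos: [0.4544, -0.1008, 0.0028]
tool_rot: [0.0, 0.762, -0.648, -0.0]
contact_force: [-0.7, -0.0, 1.5]
width: 0.0393
gripper_force: 30.0
clock: 9.4
ee_pos: [0.4534, -0.1008, 0.1378]
tool_rot: [0.001, 0.762, -0.648, -0.001]
contact_force: [0.1, 0.0, -2.1]
width: 0.0397
gripper_force: 30.0
t 9.4 p [ 453.4 -100.8  137.8] yaw -170.8 tilt [-0.     0.002 -1.   ] w 0.0397 q [ 0.21  0.09 -0.56 -0.   -0.92 -0.05]
494.7,236.8,140,160.3 -> [-326.7  -94.8   -2.2] 0.505
494.7,236.8,42,160.3 -> [ 0.  0. 98.] -0.0
```

```bash
python3 -m inch '[[-327,-95,-2,0.505],[-327,-95,-2,0.505],[-327,-95,-2,0.505],[-327,-95,-2,0.505],[-327,-95,-2,0.505],[-327,-95,-2,0.505],[-327,-95,-2,0.505],[-327,-95,-2,0.505],[-327,-95,-2,0.505],[-327,-95,-2,0.505]]' | grep ee;  python3 plan.py 494.7,236.8,40,160.3
```

```text
ee_pos: [0.495, 0.2364, 0.1393]
t 10.4 p [495.  236.4 139.3] yaw 160.3 tilt [ 0.003  0.002 -1.   ] w 0.0397 q [ 0.8   0.23 -0.39 -0.   -0.96 -1.15]
494.7,236.8,40,160.3 -> [-0.3  0.4 99.3] 0.0
```

```bash
(python3 -m inch '[[0,0,45,0],[0,0,80,0],[0,0,96,0],[0,0,101,0],[0,0,101,0]]'; python3 -m inch '[[0,0,2,0],[0,0,2,0]]';python3 -m inch '[[0,0,1.5,0],[0,0,1.5,0]]') | grep -E "ee|contact"
```

```text
ee_pos: [0.4956, 0.2359, 0.0394]
contact_force: [-0.1, -0.1, -2.0]
ee_pos: [0.4964, 0.2375, 0.0388]
contact_force: [0.1, 0.2, -1.6]
ee_pos: [0.496, 0.2374, 0.0368]
contact_force: [0.4, -0.5, -1.1]
```

```bash
(python3 -m inch '[[0,0,1.5,0],[0,0,1.5,0]]'; python3 -m inch '[[0,0,1.5,0],[0,0,1.5,0]]') | grep -E "ee|contact"
```

```text
ee_pos: [0.4957, 0.2372, 0.0347]
contact_force: [0.3, -1.1, -1.0]
ee_pos: [0.4957, 0.2372, 0.0331]
contact_force: [-0.1, -0.3, -1.5]
```

```bash
python3 -m inch '[[0,0,1,0],[0,0,1,0]]'| grep -E "ee|contact"; python3 -m inch '[[0,0,0,0],[0,0,0,0],[0,0,0,0]]' 1| grep -E "contact|width"; python3 -m inch '[[0,0,-20,0],[0,0,-60,0],[0,0,-105,0],[0,0,-105,0],[0,0,-105,0]]' | grep -E "width|ee"; python3 plan.py 687.3,-115,100,185.35 687.3,-115,3,185.35
```

```text
ee_pos: [0.4958, 0.2372, 0.0328]
contact_force: [-2.5, -0.4, 5.8]
contact_force: [0.6, -0.2, -0.5]
width: 0.0582
ee_pos: [0.4963, 0.2378, 0.1386]
width: 0.0875
t 12.7 p [496.3 237.8 138.6] yaw 160.3 tilt [-0.003 -0.001 -1.   ] w 0.0875 q [ 0.8   0.23 -0.39 -0.   -0.95 -1.15]
687.3,-115,100,185.35 -> [ 267.7 -298.8   38.6] -0.437
687.3,-115,3,185.35 -> [ 0.  0. 97.] -0.0
```

```bash
python3 -m inch '[[268,-299,38,-0.437],[268,-299,38,-0.437],[268,-299,38,-0.437],[268,-299,38,-0.437],[268,-299,38,-0.437],[268,-299,38,-0.437],[268,-299,38,-0.437],[268,-299,38,-0.437],[268,-299,38,-0.437],[268,-299,38,-0.437]]' | grep ee; python3 plan.py 687.3,-115,3,185.35
python3 - <<'E'
from m import *
from bench import bot
for n in("top","scene"):
    s=bot.snapshot(n); print(n)
    for r in boards(s,.048):
        if r[0]<800 and r[1]>0: print(r)
    cv2.imwrite(f'pics/l2{n}.png',cv2.resize(s['frame'][:,:,::-1],(800,600)))
E
```

```text
ee_pos: [0.6863, -0.1187, 0.0963]
t 13.7 p [ 686.3 -118.7   96.3] yaw -174.9 tilt [ 0.     0.004 -1.   ] w 0.0876 q [ 0.11  0.49 -0.09 -0.   -0.99 -0.02]
687.3,-115,3,185.35 -> [-3.6 -1.3 93.3] -0.004
top
[569.3 220.7 200.7 179.2 -18.1]
scene
[585.8 191.6 225.7 225.4 -19.5]
[592.6 203.9 201.8 139.4  70.2]
[496.  238.1 202.   43.9  70.1]
```

View pics/l2scene.png

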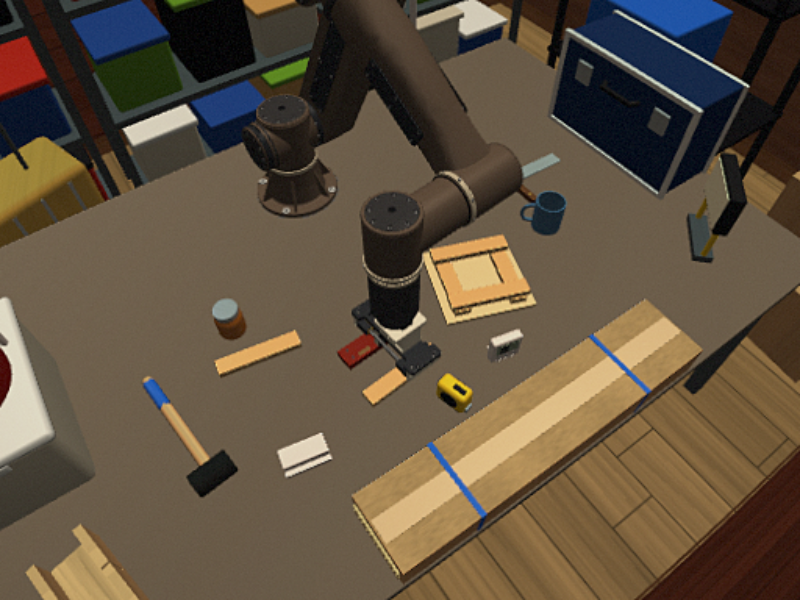

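The scene view shows layer 2 square on the pair, with its boards at about (470,250) and (490,300). The gripper is over board C and clear of the tape at (455,392).

```bash
python3 -m inch '[[-3.5,-1,45,0],[-3.5,-1,80,0],[-3.5,-1,93,0],[-3.5,-1,93,0],[-3.5,-1,93,0]]' 1|grep ee; python3 -m inch '[[0,0,0,0],[0,0,0,0],[0,0,0,0],[0,0,0,0],[0,0,0,0],[0,0,0,0],[0,0,0,0],[0,0,0,0],[0,0,0,0]]' -1;  python3 -m inch '[[0,0,-10,0],[0,0,-40,0],[0,0,-80,0],[0,0,-120,0],[0,0,-136,0],[0,0,-136,0],[0,0,-136,0],[0,0,-136,0]]'; python3 plan.py 554.1,135.8,140,250.3
```

```text
ee_pos: [0.6885, -0.1116, 0.0078]
clock: 15.2
ee_pos: [0.6874, -0.1124, 0.0062]
tool_rot: [0.0, 0.739, -0.673, -0.0]
contact_force: [-0.9, -0.6, 1.8]
width: 0.0395
gripper_force: 30.0
clock: 16.0
ee_pos: [0.6867, -0.1122, 0.141]
tool_rot: [0.001, 0.739, -0.674, -0.001]
contact_force: [0.4, -0.2, -1.1]
width: 0.0396
gripper_force: 30.0
t 16.0 p [ 686.7 -112.2  141. ] yaw -174.7 tilt [-0.     0.002 -1.   ] w 0.0396 q [ 0.12  0.45 -0.05 -0.   -1.08 -0.02]
554.1,135.8,140,250.3 -> [-259.3  109.1    1. ] -1.134
```

```bash
python3 -m inch '[[-259,109,1,-1.134],[-259,109,1,-1.134],[-259,109,1,-1.134],[-259,109,1,-1.134],[-259,109,1,-1.134],[-259,109,1,-1.134],[-259,109,1,-1.134],[-259,109,1,-1.134],[-259,109,1,-1.134],[-259,109,1,-1.134],[-259,109,1,-1.134]]' | grep -E "ee|refus"; python3 -m inch '[[-259,109,1,-1.134],[-259,109,1,-1.134],[-259,109,1,-1.134],[-259,109,1,-1.134],[-259,109,1,-1.134],[-259,109,1,-1.134],[-259,109,1,-1.134],[-259,109,1,-1.134],[-259,109,1,-1.134],[-259,109,1,-1.134]]' | grep -E "ee|refus";  python3 plan.py 551.7,136.7,60,250.3
```

```text
ee_pos: [0.5546, 0.1352, 0.1405]
t 17.0 p [554.6 135.2 140.5] yaw -109.9 tilt [-0.001  0.001 -1.   ] w 0.0397 q [ 0.58  0.26 -0.34 -0.   -0.97  0.64]
551.7,136.7,60,250.3 -> [-3.3 -0.4 80.5] -0.003validation failed for argument at $...
```

```bash
(python3 -m inch '[[-3,0,40,0],[-3,0,68,0],[-3,0,80,0],[-3,0,80,0],[-3,0,80,0]]'; python3 -m inch '[[0,0,2,0],[0,0,2,0]]';python3 -m inch '[[0,0,2,0],[0,0,2,0]]') | grep -E "ee|contact"
```

```text
ee_pos: [0.553, 0.1365, 0.062]
contact_force: [0.0, 0.8, -0.4]
ee_pos: [0.5528, 0.1368, 0.0603]
contact_force: [-1.7, 0.6, -1.1]
ee_pos: [0.5522, 0.1365, 0.0575]
contact_force: [-0.4, 0.9, -1.6]
```

```bash
(python3 -m inch '[[0,0,1.5,0],[0,0,1.5,0]]'; python3 -m inch '[[0,0,1.5,0],[0,0,1.5,0]]') | grep -E "ee|contact"
```

```text
ee_pos: [0.5521, 0.1364, 0.0557]
contact_force: [-0.3, 0.7, -0.9]
ee_pos: [0.5522, 0.1365, 0.0542]
contact_force: [0.4, 0.5, -1.0]
```

```bash
python3 -m inch '[[0,0,1.3,0],[0,0,1.3,0]]'| grep -E "ee|contact"; python3 -m inch '[[0,0,0,0],[0,0,0,0],[0,0,0,0],[0,0,0,0]]' 1| grep -E "contact|width"; python3 -m inch '[[0,0,-20,0],[0,0,-60,0],[0,0,-90,0],[0,0,-90,0],[0,0,-90,0]]' | grep -E "width|ee"; python3 plan.py 458.6,-296.7,120,170.65
```

```text
ee_pos: [0.5523, 0.1365, 0.0542]
contact_force: [-4.2, 0.3, 10.4]
contact_force: [-0.5, 0.4, 0.5]
width: 0.0667
ee_pos: [0.5524, 0.1367, 0.1435]
width: 0.0874
t 19.4 p [552.4 136.7 143.5] yaw -109.7 tilt [ 0.001 -0.001 -1.   ] w 0.0874 q [ 0.59  0.25 -0.34 -0.   -0.98  0.64]
458.6,-296.7,120,170.65 -> [ 57.9 439.6  23.5] 1.39
```

```bash
python3 -m inch '[[58,439.5,23,1.39],[58,439.5,23,1.39],[58,439.5,23,1.39],[58,439.5,23,1.39],[58,439.5,23,1.39],[58,439.5,23,1.39],[58,439.5,23,1.39],[58,439.5,23,1.39],[58,439.5,23,1.39],[58,439.5,23,1.39]]' | grep ee; python3 -m inch '[[0,0,0,0],[0,0,0,0]]' | grep ee; python3 plan.py 458.6,-296.7,3.5,170.65
python3 - <<'E'
from m import *
from bench import bot
s=bot.snapshot("top")
for c in blobs(s,(8,82,150),(23,255,255)):
    r=rect(s,c,.066); 
    if r[0]<800 and r[1]>0: print(r)
cv2.imwrite('pics/l3top.png',cv2.resize(s['frame'][110:270,130:390,::-1],(800,492),interpolation=cv2.INTER_CUBIC))
E
```

```text
ee_pos: [0.4559, -0.3006, 0.1177]
ee_pos: [0.458, -0.2966, 0.119]
t 20.6 p [ 458.  -296.6  119. ] yaw 170.7 tilt [-0.     0.002 -1.   ] w 0.0876 q [-0.22  0.25 -0.42 -0.   -0.91  0.05]
458.6,-296.7,3.5,170.65 -> [  0.   -0.6 115.5] 0.002
[565.2 209.1 201.8 200.6  70.5]
```

View pics/l3top.png

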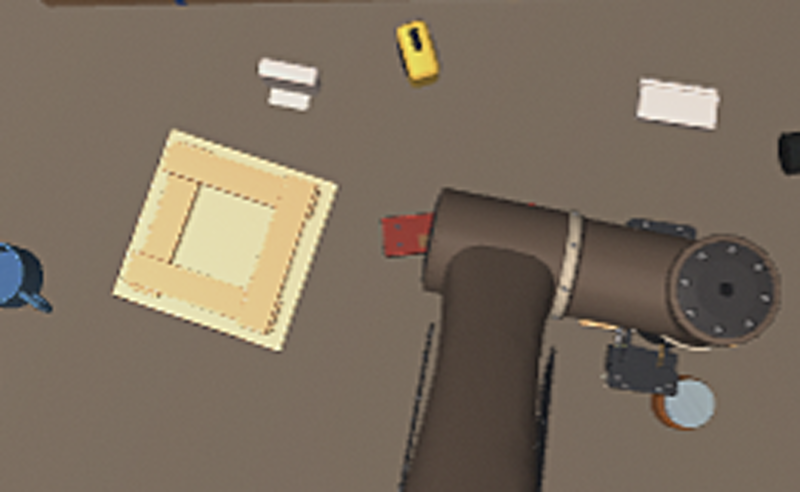

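The top crop shows C straight above the bottom pair's right-hand board. The gripper is about 10 mm clear of the jar at (690,403), so I'll move 8 mm further away from it. After that: grip D off-centre, shift it 60 mm away from the jar, and set it down.

```bash
python3 -m inch '[[-8,-0.5,20,0],[-8,-0.5,60,0],[-8,-0.5,95,0],[-8,-0.5,112,0],[-8,-0.5,115,0],[-8,-0.5,115,0]]' 1|grep -E "ee|contact"; python3 -m inch '[[0,0,0,0],[0,0,0,0],[0,0,0,0],[0,0,0,0],[0,0,0,0],[0,0,0,0],[0,0,0,0],[0,0,0,0],[0,0,0,0]]' -1 | grep -E "ee|width|contact";  python3 -m inch '[[0,0,-4,0],[0,0,-6,0],[0,-20,-6,0],[0,-40,-6,0],[0,-60,-6,0],[0,-60,-6,0],[0,-60,-3,0],[0,-60,0,0],[0,-60,0,0],[0,-60,0,0]]'; python3 plan.py
```

```text
ee_pos: [0.4607, -0.2883, 0.0049]
contact_force: [-0.1, 0.3, 1.0]
ee_pos: [0.4603, -0.2891, 0.005]
contact_force: [-1.7, 0.8, 2.3]
width: 0.0397
clock: 23.15
ee_pos: [0.5189, -0.2986, 0.005]
tool_rot: [-0.0, -0.647, 0.762, 0.0]
contact_force: [-0.1, 0.6, 1.7]
width: 0.0398
gripper_force: 30.0
t 23.15 p [ 518.9 -298.6    5. ] yaw 170.7 tilt [-0.     0.001 -1.   ] w 0.0398 q [-0.2   0.46 -0.41 -0.   -0.7   0.03]
```

```bash
python3 -m inch '[[0,0,0,0],[0,0,0,0],[0,0,0,0],[0,0,0,0],[0,0,0,0],[0,0,0,0]]' 1 | grep -E "ee|width|contact"; python3 -m inch '[[20,0,1,0],[45,0,2,0],[57,0,2,0],[57,0,2,0],[57,0,2,0]]'|grep -E "ee|contact"; python3 -m inch '[[0,0,0,0],[0,0,0,0],[0,0,0,0],[0,0,0,0],[0,0,0,0],[0,0,0,0],[0,0,0,0],[0,0,0,0],[0,0,0,0]]' -1 | grep -E "ee|width|contact";  python3 -m inch '[[0,0,-10,0],[0,0,-40,0],[0,0,-80,0],[0,0,-120,0],[0,0,-145,0],[0,0,-145,0],[0,0,-145,0],[0,0,-145,0]]'; python3 plan.py 590.6,282.1,150,250.3
```

```text
ee_pos: [0.5196, -0.2988, 0.0049]
contact_force: [-0.6, 0.0, -0.0]
width: 0.0822
ee_pos: [0.5102, -0.355, 0.0029]
contact_force: [0.3, 0.3, 1.0]
ee_pos: [0.5103, -0.355, 0.003]
contact_force: [-0.5, 0.8, 0.1]
width: 0.0398
clock: 25.95
ee_pos: [0.5097, -0.3547, 0.1472]
tool_rot: [-0.0, -0.647, 0.762, 0.001]
contact_force: [0.0, -0.5, -1.0]
width: 0.0395
gripper_force: 30.0
t 25.95 p [ 509.7 -354.7  147.2] yaw 170.6 tilt [-0.001  0.001 -1.   ] w 0.0395 q [-0.29  0.33 -0.22 -0.   -1.02  0.13]
590.6,282.1,150,250.3 -> [-641.5   23.7   -2.8] -1.39
```

```bash
python3 -m inch '[[-641.5,24,-3,-1.39],[-641.5,24,-3,-1.39],[-641.5,24,-3,-1.39],[-641.5,24,-3,-1.39],[-641.5,24,-3,-1.39],[-641.5,24,-3,-1.39],[-641.5,24,-3,-1.39],[-641.5,24,-3,-1.39],[-641.5,24,-3,-1.39],[-641.5,24,-3,-1.39]]' | grep ee; python3 plan.py 590.6,282.1,150,250.3
```

```text
ee_pos: [0.5723, 0.1428, 0.1491]
t 26.95 p [572.3 142.8 149.1] yaw -109.4 tilt [-0.001  0.002 -1.   ] w 0.0395 q [ 0.58  0.28 -0.29 -0.   -1.01  0.66]
590.6,282.1,150,250.3 -> [ -28.9 -137.5   -0.9] 0.006
```

```bash
python3 -m inch '[[-29,-137.5,-1,0.006],[-29,-137.5,-1,0.006],[-29,-137.5,-1,0.006],[-29,-137.5,-1,0.006],[-29,-137.5,-1,0.006],[-29,-137.5,-1,0.006],[-29,-137.5,-1,0.006]]' | grep ee; python3 plan.py 590.6,282.1,55,250.3
```

```text
ee_pos: [0.5919, 0.2789, 0.151]
t 27.65 p [591.9 278.9 151. ] yaw -110.1 tilt [-0.     0.001 -1.   ] w 0.0396 q [ 0.74  0.38 -0.14 -0.   -1.06  0.48]
590.6,282.1,55,250.3 -> [-2.3 -2.5 96. ] -0.007
```

```bash
(python3 -m inch '[[-2,-2.5,40,0],[-2,-2.5,75,0],[-2,-2.5,95,0],[-2,-2.5,95,0],[-2,-2.5,95,0]]'; python3 -m inch '[[0,0,2,0],[0,0,2,0]]';python3 -m inch '[[0,0,1,0],[0,0,1,0]]') | grep -E "ee|contact"
```

```text
ee_pos: [0.5916, 0.2826, 0.057]
contact_force: [0.9, -0.2, -0.2]
ee_pos: [0.5917, 0.2835, 0.0557]
contact_force: [-0.8, 0.5, -1.4]
ee_pos: [0.5912, 0.2834, 0.0538]
contact_force: [0.1, -0.0, -0.4]
```

Contact is expected at about 0.051.

```bash
(python3 -m inch '[[0,0,1.2,0],[0,0,1.2,0]]'; python3 -m inch '[[0,0,1.2,0],[0,0,1.2,0]]') | grep -E "ee|contact"
```

```text
ee_pos: [0.5909, 0.2832, 0.052]
contact_force: [-0.5, 0.8, -1.6]
ee_pos: [0.5911, 0.2833, 0.051]
contact_force: [-1.6, 0.1, 1.0]
```

```bash
python3 -m inch '[[0,0,0.4,0],[0,0,0.4,0],[0,0,0.4,0],[0,0,0.4,0],[0,0,0.4,0]]' 1| grep -E "contact|width"; python3 -m inch '[[0,0,-20,0],[0,0,-60,0],[0,0,-110,0],[0,0,-150,0],[0,0,-150,0],[0,0,-150,0]]' | grep -E "width|ee"; python3 plan.py 480,-200,200,220
```

```text
contact_force: [0.0, -0.1, 0.4]
width: 0.0744
ee_pos: [0.5913, 0.2836, 0.2019]
width: 0.0875
t 30.05 p [591.3 283.6 201.9] yaw -110.0 tilt [ 0.001 -0.003 -1.   ] w 0.0875 q [ 0.74  0.34 -0.07 -0.   -1.16  0.48]
480,-200,200,220 -> [ 61.2 492.5   1.9] 0.523
```

```bash
python3 -m inch '[[61,490,2,0.52],[61,490,2,0.52],[61,490,2,0.52],[61,490,2,0.52],[61,490,2,0.52],[61,490,2,0.52],[61,490,2,0.52],[61,490,2,0.52],[61,490,2,0.52],[61,490,2,0.52]]' | grep ee;python3 -m inch '[[0,0,0,0],[0,0,0,0],[0,0,0,0]]' | grep ee
python3 - <<'E'
from m import *
from bench import bot
I=[]
for n,r in(("top",(slice(140,235),slice(150,277))),("scene",(slice(130,225),slice(250,377)))):
    s=bot.snapshot(n)
    print(n,[x for x in boards(s,.066) if x[0]<800 and x[1]>0])
    I.append(cv2.resize(s['frame'][r][:,:,::-1],(400,300),interpolation=cv2.INTER_CUBIC))
cv2.imwrite('pics/end.png',np.hstack(I))
E
```

```text
ee_pos: [0.4786, -0.1999, 0.1972]
ee_pos: [0.4801, -0.1975, 0.1976]
top [array([565.7, 209.1, 202.1, 201. ,  70.2])]
scene [array([596.4, 181.6, 221.2, 220.6, -19.8]), array([562.3, 188.9, 210. , 146.9, -19.9]), array([592.9, 283.8, 202.9,  42.3, -20.4])]
```

View pics/end.png

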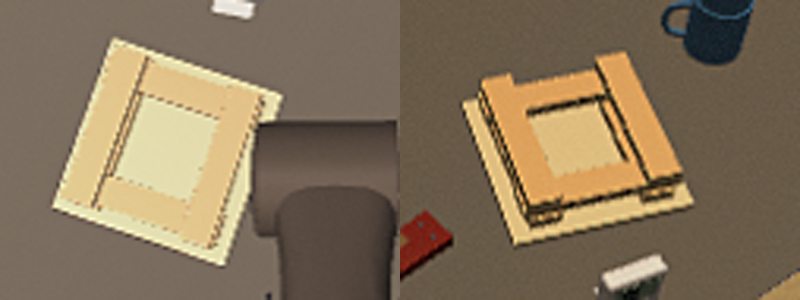

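Both views show a square, open three-layer stack centred on the sheet: a 202×201 mm outline at (565.7, 209.1) against the sheet centre (565.3, 211). The gripper is clear, so I'm handing it in.

```bash
python3 -c "
from bench import bot
print(bot.job_done())"
```

```text
the job is handed in; nothing more can be done
None
```

The job is handed in at about 31.5 s of the 72 s allowed: the three-layer crosswise stack stands square and centred on the sheet in the last pictures, oak faces up, with no drops and nothing else touched, though no verdict came back.

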